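# Wedge up a bearing casting on the surface plate

### The arm

A 6-joint arm with a two-finger parallel gripper is mounted at the origin on the work surface. World frame = base frame: x ahead of the robot, y to its left, z up, the work surface at z = 0. Lengths are in m, angles in rad, forces in N, time in s.
With the tool pointing down it reaches from about 0.3 to 0.875 m from the base axis. Payload 6.4 kg.
Tool frame: the origin (TCP) lies at the very end of the fingers, on their centre line; the grasp point (between the pads) lies 19 mm behind it; z points along the fingers, y is the line along which they close (so a half turn about z gives the same grasp; the last joint's range is limited). The gripper opens to 85 mm and grips with 20 to 120 N. Pads are 22 mm wide; open, the fingers measure 114 mm over their backs; the gripper's body (76 mm by 85 mm) begins 54 mm behind the grasp point. The pads swing forward as they close: fully open they stand 13 mm farther back than shut.
Start: joints at [0.938, 0.181, 1.607, -0, 1.354, -0.206], TCP at [0.238, 0.523, 0.231] pointing down, gripper open.
Joint ranges: [-2.99, 2.99], [-0.89, 2.07], [0.3, 2.58], [-1.14, 4.28], [0, 2.63], [-3.12, 3.12]. Speed limits (rad/s): [2.57, 2.57, 3.01, 3.14, 3.14, 3.14].

### API

Orientations are given as a unit quaternion [w, x, y, z].
In Python, from bench import ctrl gives the robot as it stands.
- The arm moves only by the tool jog_arm, never from a script. Its argument "series" is a list that holds one entry, the list of rows, each a list of 7 numbers: the shift along the tool's x, y, z in mm, then the turn, a rotation vector about the tool's x, y, z in rad, then the finger opening in mm, from 0 to 85.4. In form: [[[tx, ty, tz, rx, ry, rz, gripper], ...]]. A call has exactly 10 rows; each row shifts and turns the commanded pose from where the row before left it, along the tool's axes as they then stand; what a row does not reach is not made up. A row lasts 1/10 s, in which the tool goes at most 50 mm and 8.59 degrees, less where a joint would pass 70% of its speed; a pose out of reach is approached as far as the arm can. A call with a gripper value outside its range is refused whole. The fingers move at their own pace and stop on an object; the grip force is fixed at half the most. Time passes only in rows, so rows that do not move let the fingers close, or fill a call up. It gives the time, the measured TCP pose, the force, the opening and the grip force at its end, in the units of the state.
- ctrl.get_obs(): the state, without advancing time (a new reading comes with each control period).
- ctrl.camera(name): name is "scene" or "top"; returns a dict with "frame" (400x640x3 uint8, blue, green, red), "z_map" (400x640 float32, m along the optical axis (not along the pixel's ray), 0 where there is no reading), "fx", "fy", "cx", "cy" (pixels), "xyz" and "rotation" of the camera in the world. Camera axes: x right, y down, z forward; pixel columns grow to the right and rows downward; lengths in m; the calibration is good to about 2 mm. A picture is of the moment at which its call begins.
- ctrl.hand_in(): hands the job in; it is judged then, once.
The state is a dict: "time_s": time; "q": joint angles; "dq": joint speeds; "joint_efforts": joint torques, N m; "eef_pos": TCP position; "eef_rot": TCP orientation; "wrist_force": force on the tool from outside, world axes, zero at the start; "torque": the same for the moment, N m; "opening": opening from 0.0 (shut) to 1.0 (fully open); "grasp_force": force on a finger pad.
Only numpy, scipy, OpenCV 4.12 (cv2) and the standard library are available. Lean on these libraries where they do the work, as an engineer would, in place of code of your own. Each camera call takes 0.05 s, during which the arm holds its last target. There are 200 camera calls.

### The job

Pick up the steel levelling wedge and slide it, thin end first and lying flat on the surface plate, into the open channel between the two front feet of the grey bearing casting, until both front feet just lift off the plate - only a few millimetres - while the back foot stays down on the plate, square against the stop bar. Keep hold of the wedge: the job finishes with the gripper still gripping it in place under the casting. Do not push or lift the casting with the robot itself, and leave the other tools where they stand.

Things in the scene. Friction and masses are not known exactly. Their poses are not given: they have to be found in the camera images.
- plate: Dark cast-iron surface plate, fixed, 500 (x) x 900 (y) x 40 mm; its flat top is 40 mm above the work surface and all the work lies on it. A fixed tin chest with its flap open, 145 mm high, stands on its far left part (x over 0.58 m, y over 0.19 m). Origin: centre of its underside.
- stop: Ground steel stop bar, bolted to the plate, 25 (own x) x 170 (own y) x 25 mm high with two bolt heads 7 mm high on top. Origin: centre of its underside. Its face towards -x (the robot side) backs the casting.
- casting: Grey bearing-bracket casting, loose, 0.6-0.95 kg, 120 (own x) x 80 (own y) x 64 mm; origin under its middle, level with the feet's undersides. Own +x points to the stop bar, back face within 1 mm of it. Slab 10 to 22 mm above the plate, on two front feet (own x -60 to -45, 14 wide, at own y +-33; open channel 52 wide, 10 high between them) and one full-width back foot (own x 45 to 60).
- lip (a point): Middle of the lower front edge of the casting's slab, 10 mm above the plate at the start: the edge that rides up the wedge.
- foot_left (a point): Middle of the underside of the casting's front foot at own y = +33 mm; 0 mm above the plate at the start.
- foot_right (a point): The same for the front foot at own y = -33 mm.
- heel (a point): Middle of the lower back edge of the casting (own x = +60 mm, underside of the back foot): the edge about which the casting tips up.
- wedge: Bright steel wedge, loose, about 0.45 kg, 120 (own x) x 30 (own y) mm, flat underside. A ramp rises evenly from 3 mm at the thin end (own x = +60) to 23 mm (own x = -20), 1 mm in 4; behind it a plain grip block 40 long, 30 wide, 32 mm high (own x -60 to -20). Origin: centre of the underside.
- wedge_tip (a point): Middle of the bottom edge of the wedge's thin end (own x = +60 mm, z = 0). The casting begins to lift when this has gone 28 mm past the lip, then 1 mm for each further 4 mm.
- wedge_grip (a point): Centre of the wedge's grip block (own x = -40 mm, 16 mm above the underside): take it here across the 30 mm width.
- block123: Polished steel 1-2-3 block, 50 x 75 x 25 mm with dark holes, loose; a bystander. Origin: centre of its underside.
- scriber: Brass plumb-shaped scriber holder, 40 mm across, 85 mm high, standing loose; a bystander. Origin: centre of its underside.
- gauge: Black surface gauge, base 75 x 60 mm with a 186 mm high pillar and an inclined scriber, loose; a bystander. Origin: centre of its underside.
Not all that is in view belongs to the job. Leave any pink look-alike of the wedge alone. There is more than one size of the casting; the job needs the larger.

How it is judged:
By the outcome, as a careful person would: the job done as asked, in the order asked, and still so for the second after the job is handed in, while the arm keeps its last pose, push and grip.
It also fails if it takes over 56 s, if anything falls off the work surface, if the arm or the gripper's body presses on something with over 40 N, if the wrist force passes 120 N, or if a joint passes its speed limit or range.

## Working session

There is one attempt and no reset: what is moved stays moved. The work goes in short steps, Python scripts to look and compute and a tool call to move; the robot and the scene stay as the last step left them, time stands still between calls to the robot, and variables do not carry over. Pictures are saved under pics/ and viewed, at most 10 in all, crops included, and the job is handed in when it is done.

Besides the shell and the picture viewer there is one more tool, called after "Emit:" as name(argument=value, ...) on one line, values as JSON. jog_arm: Moves the arm, as the interface text tells. Its arguments: {"type":"object","properties":{"series":{"type":"array"}},"required":["series"]}

```bash
mkdir -p pics; cat > h.py <<'E'
import numpy as np, cv2
from bench import ctrl
def shot(n):
    c=ctrl.camera(n); np.savez(f'{n}.npz',**c); return c
def load(n): return dict(np.load(f'{n}.npz'))
def pts(c):
    z=c['z_map'];v,u=np.mgrid[:400,:640]
    p=np.stack([(u-c['cx'])/c['fx']*z,(v-c['cy'])/c['fy']*z,z],-1)
    R=np.array(c['rotation']);
    return p@R.T+np.array(c['xyz'])
def ray(c,u,v,h):
    d=np.array(c['rotation'])@np.array([(u-c['cx'])/c['fx'],(v-c['cy'])/c['fy'],1.]);o=np.array(c['xyz'])
    return o+d*(h-o[2])/d[2]
E
python3 - <<'E'
from h import *
for n in('scene','top'):
    c=shot(n); cv2.imwrite(f'pics/{n}0.png',c['frame']); print(n,c['fx'],c['cx'],c['cy'],c['xyz'],np.array(c['rotation']).round(3).tolist())
print(ctrl.get_obs())
E
```

```text
scene 459.2763166545865 320.7978463955677 204.6946965464974 [ 1.26476906 -0.82130455  0.84409635] [-0.447, 0.83, 0.293, -0.161]
top 417.89724529862923 319.56827513974184 206.22634959453137 [0.27620124 0.11588826 1.17125705] [-0.061, 0.715, -0.693, 0.071]
{'time_s': 0.1, 'q': array([ 9.37692578e-01,  1.81466122e-01,  1.60788535e+00,  1.79327159e-05,
        1.35383556e+00, -2.06288750e-01]), 'dq': array([-2.90949302e-04, -1.07211313e-03, -2.35207093e-03,  8.53846176e-04,
        1.98904089e-04, -4.48337637e-05]), 'joint_efforts': array([ 2.23220122e-03, -4.45873976e+01, -3.52242279e+01, -1.65140286e-04,
        4.06962048e-03, -2.16488093e-05]), 'eef_pos': array([0.23770875, 0.52302087, 0.23048556]), 'eef_rot': array([-3.32835507e-04,  2.11793149e-01,  9.77314190e-01, -7.24435030e-04]), 'wrist_force': array([ 0.72415826, -0.8292754 , -0.16258129]), 'torque': array([-0.00445706,  0.03296941, -0.0452801 ]), 'grasp_force': 0.0, 'opening': 0.9964824243377957}
```

View pics/scene0.png

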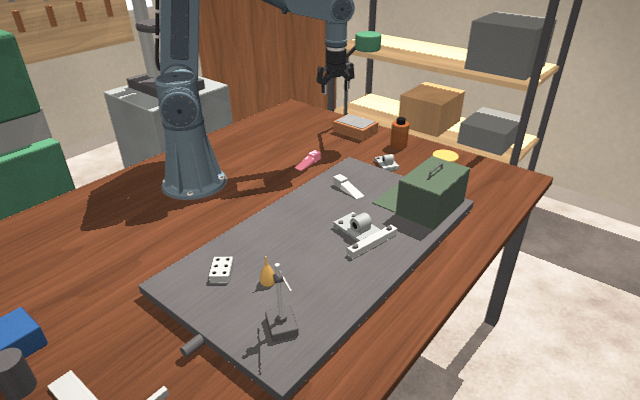

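View pics/top0.png

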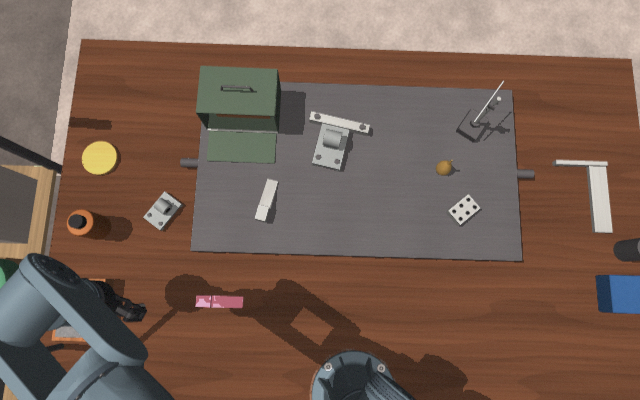

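The top view shows the bright wedge at (266,200), a pink look-alike at (219,302), the larger casting at (331,145) against the stop at (340,123), and a smaller casting off the plate at (162,210). Other long pale items are the stop and the white square at (598,195). My choice is the wedge at (266,200) and the casting at (331,145). Next I'll check that in a crop and measure both.

```bash
python3 - <<'E'
s=open('h.py').read()
s=s.replace("np.array(c['rotation'])","rot(c)").replace("def pts","from scipy.spatial.transform import Rotation\ndef rot(c): return Rotation.from_quat(c['rotation'],scalar_first=True).as_matrix()\ndef pts")
open('h.py','w').write(s)
from h import *
t=load('top')['frame']; s=load('scene')['frame']
a=cv2.resize(t[95:235,235:385],None,fx=4,fy=4,interpolation=cv2.INTER_CUBIC)[:560]
b=cv2.resize(s[160:265,320:410],None,fx=4,fy=4,interpolation=cv2.INTER_CUBIC)
cv2.imwrite('pics/ca.png',a);cv2.imwrite('pics/cb.png',b)
c=load('top');P=pts(c)
for uv in [(300,220),(400,150),(266,200),(266,214),(271,185),(320,155),(340,123)]: print(uv,P[uv[1],uv[0]].round(4))
# height mask
H=P[...,2]
for nm,(u0,u1,v0,v1) in dict(wedge=(245,290,170,230),cast=(305,355,125,175),stop=(300,380,100,140)).items():
    g=cv2.cvtColor(c['frame'],cv2.COLOR_BGR2GRAY)[v0:v1,u0:u1]
    h=H[v0:v1,u0:u1]; m=(h>.0445)&(h<.12)
    q=P[v0:v1,u0:u1][m]; r=cv2.minAreaRect((q[:,:2]*1000).astype(np.float32)); print(nm,m.sum(),r,np.percentile(q[:,2],[5,50,95]).round(4))
c=load('scene');P=pts(c)
for uv in [(347,180),(357,193),(300,250)]: print(uv,P[uv[1],uv[0]].round(4))
E
```

```text
(300, 220) [0.4519 0.1559 0.0375]
(400, 150) [ 0.6622 -0.1203  0.0376]
(266, 200) [0.5008 0.2496 0.0568]
(266, 214) [0.4599 0.2459 0.0711]
(271, 185) [0.5448 0.239  0.0498]
(320, 155) [0.6326 0.1068 0.0591]
(340, 123) [0.7273 0.0534 0.062 ]
wedge 516 ((505.9957580566406, 246.81002807617188), (166.68032836914062, 118.25946807861328), 3.4324328899383545) [0.0449 0.0573 0.0735]
cast 1319 ((652.3397827148438, 78.99285888671875), (139.87147521972656, 135.43563842773438), 1.5130811929702759) [0.0575 0.0629 0.1027]
stop 1028 ((732.765380859375, 50.26567840576172), (130.7047882080078, 218.58401489257812), 12.124407768249512) [0.0508 0.0644 0.1033]
(347, 180) [0.4643 0.3012 0.0413]
(357, 193) [0.5474 0.2431 0.0488]
(300, 250) [ 0.5898 -0.0886  0.0405]
```

View pics/ca.png

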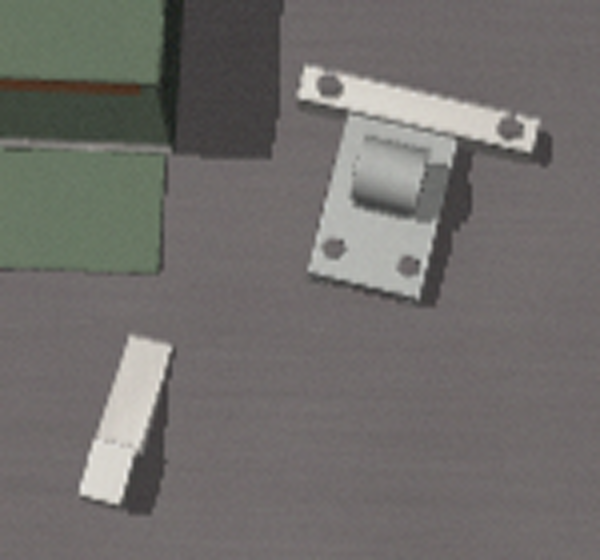

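View pics/cb.png

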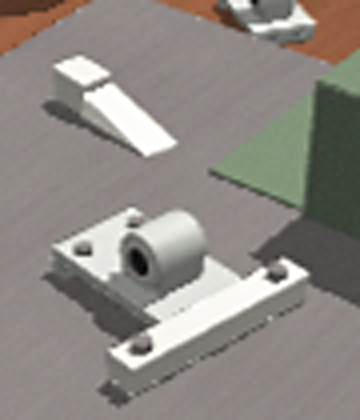

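The crops confirm it. The wedge block end is at (260,217), on the robot side, and its thin end is at (272,181) pointing +x. The casting's front slab edge runs from about (313,163) to (340,170). I'll refine the corners to subpixel and cast rays.

```bash
cat > m.py <<'E'
from h import *
def corners(n,off,C,hs,win=5):
    c=load(n); g=cv2.cvtColor(c['frame'],cv2.COLOR_BGR2GRAY)
    g=cv2.resize(g[off[1]:off[1]+150,off[0]:off[0]+160],None,fx=4,fy=4,interpolation=cv2.INTER_CUBIC)
    p=cv2.cornerSubPix(g,np.float32(C).reshape(-1,1,2),(win,win),(-1,-1),(3,50,.01)).reshape(-1,2)
    out=[]
    for q,h,k in zip(p,hs,C):
        u,v=(q+.5)/4-.5+np.array(off); out.append(ray(c,u,v,h)); print(k,q.round(1),(out[-1]*1000).round(1)[:2])
    return np.array(out)*1000
E
python3 - <<'E'
from m import *
def ang(a,b): d=b-a; return np.degrees(np.arctan2(d[1],d[0])),np.hypot(*d[:2])
print('top wedge'); w=corners('top',(235,95),[(130,335),(173,345),(80,495),(121,503)],[.043,.043,.072,.072])
print('tipw',ang(w[0],w[1]),'bw',ang(w[2],w[3]),'axis',ang((w[2]+w[3])/2,(w[0]+w[1])/2))
print('cast'); k=corners('top',(235,95),[(310,272),(419,300),(349,118),(456,137)],[.062]*4)
print('front',ang(k[0],k[1]),'sides',ang(k[0],k[2]),ang(k[1],k[3]))
print('stop'); s=corners('top',(235,95),[(305,66),(298,100),(540,118),(533,152)],[.065]*4)
print(ang(s[1],s[3]),ang(s[0],s[2]),ang(s[0],s[1]))
print('scene wedge'); w=corners('scene',(320,160),[(177,142),(148,155),(72,57),(55,70)],[.043,.043,.072,.072])
print('tipw',ang(w[0],w[1]),'bw',ang(w[2],w[3]),'axis',ang((w[2]+w[3])/2,(w[0]+w[1])/2))
print('cast'); k=corners('scene',(320,160),[(128,208),(53,247)],[.062]*2)
print(ang(k[0],k[1]))
print('stop'); s=corners('scene',(320,160),[(310,268),(282,258),(108,348)],[.065]*3)
print(ang(s[1],s[2]))
E
```

```text
top wedge
(130, 335) [127.9 335.2] [564.7 252.9]
(173, 345) [172.3 348.6] [556.2 221.7]
(80, 495) [ 80. 495.] [447.  275.3]
(121, 503) [118.5 503.9] [441.8 249.5]
tipw (np.float64(-105.26206496129842), np.float64(32.35823383549264)) bw (np.float64(-101.35308021082446), np.float64(26.329101617951107)) axis (np.float64(-12.18611941361754), np.float64(118.74021893137187))
cast
(310, 272) [307.5 271.3] [609.4 129.6]
(419, 300) [418.6 300.3] [591.4  52.6]
(349, 118) [349. 118.] [722.1 104.3]
(456, 137) [454.7 134.7] [712.4  29.8]
front (np.float64(-103.16874525116178), np.float64(79.09661711354413)) sides (np.float64(-12.691138347216842), np.float64(115.5148914170962)) (np.float64(-10.681951502674108), np.float64(123.19559214362003))
stop
(305, 66) [304.2  65.3] [759.  136.9]
(298, 100) [301.3  99.6] [733.3 138.1]
(540, 118) [539.7 119.5] [724.7 -29.4]
(533, 152) [530.5 152.1] [700.3 -23.1]
(np.float64(-101.56415477967627), np.float64(164.60066213236615)) (np.float64(-101.63817438045477), np.float64(169.82976564371293)) (np.float64(177.28928216550818), np.float64(25.65439788490693))
scene wedge
(177, 142) [177.2 141.5] [567.1 254.9]
(148, 155) [144.9 156.4] [559.6 219.9]
(72, 57) [72. 57.] [445.4 271.7]
(55, 70) [55. 70.] [447.6 245.2]
tipw (np.float64(-102.16210567698974), np.float64(35.789913502473226)) bw (np.float64(-85.11003610561451), np.float64(26.651738321987214)) axis (np.float64(-10.20762272132273), np.float64(118.73071453209722))
cast
(128, 208) [130.3 206.7] [608.8 130.5]
(53, 247) [ 51.1 244.7] [592.5  53.7]
(np.float64(-101.97474334582868), np.float64(78.51407478943538))
stop
(310, 268) [310. 268.] [758.1 143.8]
(282, 258) [281.1 257. ] [734.7 142.4]
(108, 348) [108.4 348.1] [699.8 -20.9]
(np.float64(-102.07828128765551), np.float64(167.00871591748466))
```

Both views agree: the lip is at about (600.6, 91.5), casting yaw is −12°, the wedge grip is at about (465, 257) and wedge yaw is −11.5°. Sizes check out (front 79 of 80 mm, wedge 119 of 120 mm). Now I'll turn −0.227 rad and approach.

Emit:
jog_arm(series=[[[0,0,0,0,0,-0.11,85],[0,0,0,0,0,-0.117,85],[-27,-21,8,0,0,0,85],[-27,-21,8,0,0,0,85],[-27,-21,8,0,0,0,85],[-27,-21,8,0,0,0,85],[-27,-21,8,0,0,0,85],[-27,-21,8,0,0,0,85],[-27,-21,8,0,0,0,85],[-27,-21,8,0,0,0,85]]])

```text
time_s: 1.1
eef_pos: [0.4168, 0.3146, 0.1666]
eef_rot: [-0.0, 0.1, 0.995, -0.0]
wrist_force: [0.1, -0.4, 0.2]
opening: 0.995
grasp_force: 0.0
```

Emit:
jog_arm(series=[[[-14.5,-11.7,2,0,0,0,85],[-14.5,-11.7,5,0,0,0,85],[-14.5,-11.7,5,0,0,0,85],[-15,-11.8,5,0,0,0,85],[0,0,20,0,0,0,85],[0,0,25,0,0,0,85],[0,0,25,0,0,0,85],[0,0,20,0,0,0,85],[0,0,10,0,0,0,85],[0,0,0,0,0,0,85]]])

```text
time_s: 2.1
eef_pos: [0.463, 0.2579, 0.0487]
eef_rot: [-0.002, 0.1, 0.995, -0.001]
wrist_force: [0.1, -0.6, -0.2]
opening: 0.993
grasp_force: 0.0
```

```bash
python3 - <<'E'
from h import *
t=shot('top')['frame']; s=shot('scene')['frame']
a=cv2.resize(t[130:235,215:310],None,fx=4,fy=4,interpolation=cv2.INTER_CUBIC)
b=cv2.resize(s[115:220,310:400],None,fx=4,fy=4,interpolation=cv2.INTER_CUBIC)
cv2.imwrite('pics/g1.png',np.hstack([a,b]));print(ctrl.get_obs()['eef_pos'],ctrl.get_obs()['wrist_force'])
E
```

```text
[0.46480106 0.25849574 0.05082591] [-0.09168587 -0.33642592  0.04190843]
```

View pics/g1.png

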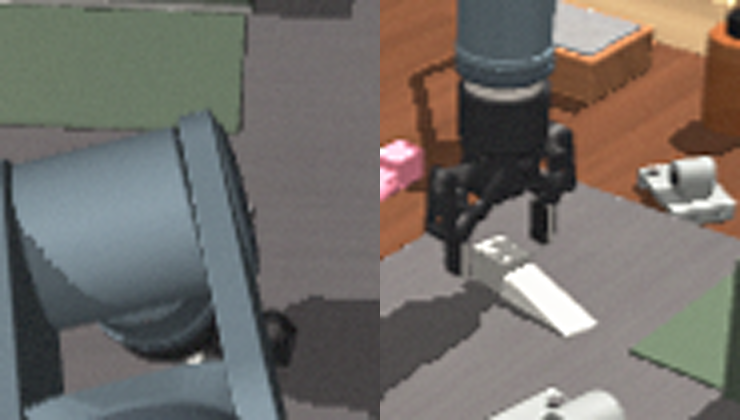

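In the scene half of the crop (right), the open fingers stand either side of the block at about (500,255), and the top view is blocked by the arm. Now lower 6 mm and close.

Emit:
jog_arm(series=[[[0,0,6,0,0,0,85],[0,0,0,0,0,0,85],[0,0,0,0,0,0,30],[0,0,0,0,0,0,25],[0,0,0,0,0,0,15],[0,0,0,0,0,0,15],[0,0,0,0,0,0,15],[0,0,0,0,0,0,15],[0,0,0,0,0,0,15],[0,0,0,0,0,0,15]]])

```text
time_s: 3.2
eef_pos: [0.4648, 0.2584, 0.0447]
eef_rot: [0.0, 0.1, 0.995, 0.0]
wrist_force: [-1.3, -0.3, 4.9]
opening: 0.341
grasp_force: 60.7
```

Emit:
jog_arm(series=[[[0,0,-8,0,0,0,15],[0,0,-12,0,0,0,15],[-5.9,-19,0,0,0,0.007,15],[-5.9,-19.5,0,0,0,0,15],[-5.9,-19.5,0,0,0,0,15],[-5.9,-19.5,0,0,0,0,15],[-5.9,-19.5,0,0,0,0,15],[-5.9,-19.5,0,0,0,0,15],[-5.8,-19,0,0,0,0,15],[0,0,0,0,0,0,15]]])

```text
time_s: 4.2
eef_pos: [0.4772, 0.1154, 0.0647]
eef_rot: [-0.0, 0.104, 0.995, -0.0]
wrist_force: [0.3, 0.8, -4.8]
opening: 0.342
grasp_force: 60.2
```

```bash
python3 - <<'E'
from h import *
t=shot('top')['frame']; s=shot('scene')['frame']
a=cv2.resize(t[95:235,270:380],None,fx=4,fy=4,interpolation=cv2.INTER_CUBIC)
b=cv2.resize(s[150:290,300:390],None,fx=4,fy=4,interpolation=cv2.INTER_CUBIC)
cv2.imwrite('pics/g2.png',np.hstack([a[:560],b[:560]]));o=ctrl.get_obs();print(o['eef_pos'],o['eef_rot'],o['wrist_force'],o['opening'],o['grasp_force'])
E
```

```text
[0.47692234 0.11712107 0.06455064] [-1.29606856e-04  1.03867439e-01  9.94591133e-01  1.27995051e-04] [-0.24474039  0.52885783 -4.47392164] 0.3410628610739994 60.21282434463501
```

View pics/g2.png

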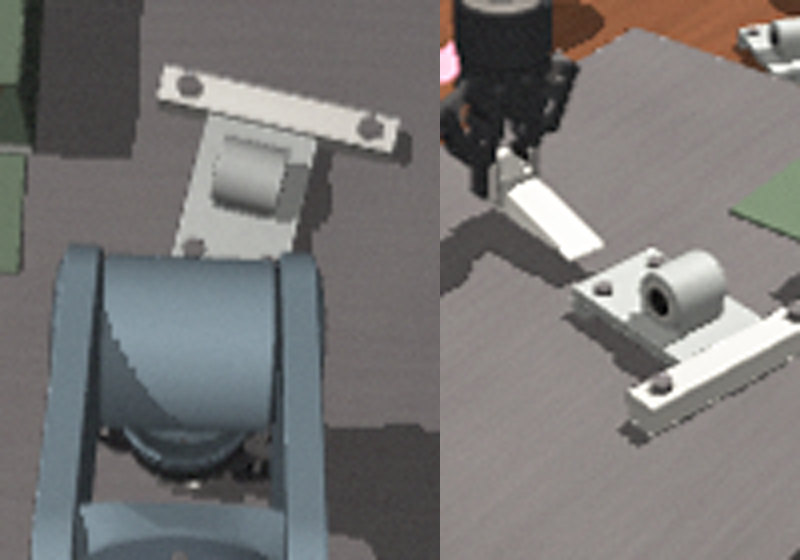

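The wedge is held in front of the casting. Its tip corners are at crop (164,242) and (132,260), and the casting's front corners at (215,248) and (132,287). I'll measure the gap in this one view.

```bash
python3 - <<'E'
from m import *
print('tip');w=corners('scene',(300,150),[(164,242),(132,260)],[.0628]*2)
print('cast');k=corners('scene',(300,150),[(211,247),(132,287)],[.062]*2)
t=w.mean(0);l=k.mean(0);d=np.array([.9785,-.2062]);n=np.array([.2062,.9785])
print(t,l,'gap',(l-t)[:2]@d,'lat',(l-t)[:2]@n)
o=ctrl.get_obs()['eef_pos']*1000; print('tip-tcp',(t-o)[:2]@d,(t-o)[:2]@n)
E
```

```text
tip
(164, 242) [163.4 245.5] [580.8 108.7]
(132, 260) [128.9 260.4] [572.6  76.6]
cast
(211, 247) [210.5 246.7] [608.9 130.6]
(132, 287) [131.4 283.2] [591.5  55.4]
[576.68860529  92.67888183  62.8       ] [600.23313777  92.99972559  62.        ] gap 22.97216704790347 lat 5.168828214716431
tip-tcp 102.66127365162144 -3.3448754990030927
```

Emit:
jog_arm(series=[[[0,1.5,4,0,0,0,15],[0,1.5,5,0,0,0,15],[0,0,5,0,0,0,15],[0,0,3,0,0,0,15],[0,0,2,0,0,0,15],[0,0,0.5,0,0,0,15],[0,0,0,0,0,0,15],[0,0,0,0,0,0,15],[0,0,0,0,0,0,15],[0,0,0,0,0,0,15]]])

```text
time_s: 5.3
eef_pos: [0.4778, 0.1201, 0.0448]
eef_rot: [0.0, 0.103, 0.995, -0.0]
wrist_force: [0.5, 0.4, -5.2]
opening: 0.337
grasp_force: 60.3
```

```bash
python3 - <<'E'
from h import *
s=shot('scene')['frame']
b=cv2.resize(s[175:255,315:395],None,fx=7,fy=7,interpolation=cv2.INTER_CUBIC)
cv2.imwrite('pics/g3.png',b);o=ctrl.get_obs();print(o['eef_pos'],o['eef_rot'],o['wrist_force'],o['torque'],o['opening'],o['grasp_force'])
E
```

```text
[0.47774154 0.12013582 0.0448187 ] [ 1.04255052e-04  1.03304800e-01  9.94649741e-01 -1.02817109e-05] [ 1.13269702 -0.31974497 -4.09192283] [0.03239811 0.05717064 0.00194526] 0.33760491793281416 60.322970151901245
```

View pics/g3.png

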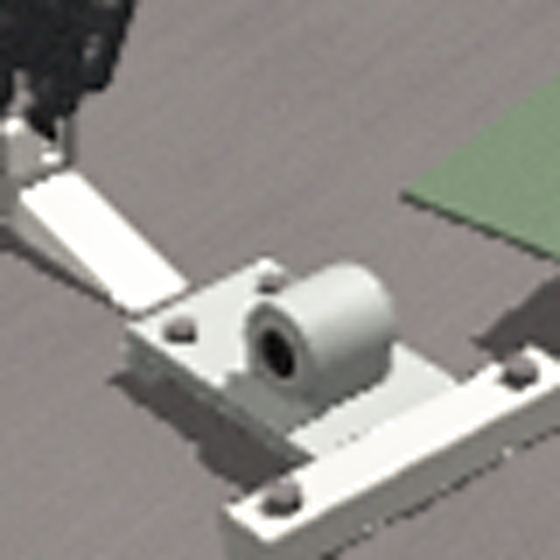

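The tip corners are at crop (187,290) and (135,310), just ahead of the casting's front edge, which runs (262,262) to (128,325). The force still shows the wedge's weight hanging, so I'll lower in 0.4 mm steps.

Emit:
jog_arm(series=[[[0,0,0.4,0,0,0,15],[0,0,0,0,0,0,15],[0,0,0.4,0,0,0,15],[0,0,0,0,0,0,15],[0,0,0,0,0,0,15],[0,0,0,0,0,0,15],[0,0,0,0,0,0,15],[0,0,0,0,0,0,15],[0,0,0,0,0,0,15],[0,0,0,0,0,0,15]]])

```text
time_s: 6.35
eef_pos: [0.4778, 0.1202, 0.0447]
eef_rot: [0.0, 0.103, 0.995, -0.0]
wrist_force: [-4.2, -1.1, 5.8]
opening: 0.338
grasp_force: 61.8
```

```bash
python3 - <<'E'
from h import *
c=shot('scene')
def P(x,y,h): return ray(c,(x+.5)/7-.5+315,(y+.5)/7-.5+175,h)[:2]*1000
g=cv2.resize(cv2.cvtColor(c['frame'],cv2.COLOR_BGR2GRAY)[175:255,315:395],None,fx=7,fy=7,interpolation=cv2.INTER_CUBIC)
C=np.float32([[187,290],[135,310],[262,262],[128,325],[18,195],[72,170]]).reshape(-1,1,2)
q=cv2.cornerSubPix(g,C.copy(),(9,9),(-1,-1),(3,50,.01)).reshape(-1,2)
w=[P(*k,h) for k,h in zip(q,[.043,.043,.062,.062,.063,.063])];print(q.round(1).tolist(),np.round(w,1).tolist())
t=(w[0]+w[1])/2;l=(w[2]+w[3])/2;d=np.array([.9785,-.2062]);n=np.array([.2062,.9785])
s=[(w[0]-w[5]),(w[1]-w[4])];print('side yaw',[np.degrees(np.arctan2(a[1],a[0])) for a in s])
o=ctrl.get_obs();e=o['eef_pos'][:2]*1000
print('gap',(l-t)@d,'lat',(l-t)@n,'tip-tcp',(t-e)@d,(t-e)@n,'lip-tcp',(l-e)@d,(l-e)@n)
print(o['eef_pos'],o['wrist_force'],o['torque'])
E
```

```text
[[187.0, 290.0], [135.0, 310.0], [263.29998779296875, 257.1000061035156], [129.3000030517578, 319.5], [21.0, 188.6999969482422], [72.0, 170.0]] [[581.8, 112.0], [573.4, 85.8], [608.8, 130.5], [592.2, 57.3], [493.2, 105.9], [501.3, 132.2]]
side yaw [np.float64(-14.089188784643607), np.float64(-14.04680175759735)]
gap 23.410452988544524 lat -0.17609097931859166 tip-tcp 102.07132310834086 -0.20318583236218057 lip-tcp 125.4817760968854 -0.37927681168077315
[0.4777761  0.12015985 0.04469495] [-3.24812409 -0.48696291  5.44866793] [-0.09017091  0.67441271 -0.09022562]
```

The wedge is flat on the plate with about 10 N down, the lateral offset is near 0 and the gap about 23.5 mm. Now slide in.

Emit:
jog_arm(series=[[[-3,0,0,0,0,0,15],[-5,0,0,0,0,0,15],[-5,0,0,0,0,0,15],[-6,0,0,0,0,0,15],[-6,0,0,0,0,0,15],[-6,0,0,0,0,0,15],[-6,0,0,0,0,0,15],[-5,0,0,0,0,0,15],[-3,0,0,0,0,0,15],[0,0,0,0,0,0,15]]])

```text
time_s: 7.4
eef_pos: [0.5224, 0.1111, 0.0447]
eef_rot: [0.0, 0.103, 0.995, 0.0]
wrist_force: [-1.8, 0.8, 4.4]
opening: 0.341
grasp_force: 61.5
```

Emit:
jog_arm(series=[[[-1,0,0,0,0,0,15],[-1,0,0,0,0,0,15],[-1,0,0,0,0,0,15],[-1,0,0,0,0,0,15],[0,0,0,0,0,0,15],[0,0,0,0,0,0,15],[0,0,0,0,0,0,15],[0,0,0,0,0,0,15],[0,0,0,0,0,0,15],[0,0,0,0,0,0,15]]])

```text
time_s: 8.4
eef_pos: [0.5255, 0.1105, 0.0447]
eef_rot: [-0.0, 0.103, 0.995, 0.0]
wrist_force: [-3.6, 0.7, 7.6]
opening: 0.339
grasp_force: 61.6
```

Emit:
jog_arm(series=[[[-1,0,0,0,0,0,15],[-1,0,0,0,0,0,15],[-1,0,0,0,0,0,15],[-1,0,0,0,0,0,15],[0,0,0,0,0,0,15],[0,0,0,0,0,0,15],[0,0,0,0,0,0,15],[0,0,0,0,0,0,15],[0,0,0,0,0,0,15],[0,0,0,0,0,0,15]]])

```text
time_s: 9.4
eef_pos: [0.5294, 0.1097, 0.0447]
eef_rot: [-0.0, 0.103, 0.995, 0.0]
wrist_force: [-5.8, 0.8, 7.5]
opening: 0.341
grasp_force: 61.6
```

```bash
cat > tilt.py <<'E'
from h import *
l=np.array([600.5,91.6]);d=np.array([.9785,-.2062]);n=np.array([.2062,.9785])
H=[]
for i in range(4):
    c=shot('scene');P=pts(c)*1000; a=(P[...,:2]-l)@d;b=(P[...,:2]-l)@n
    g=cv2.cvtColor(c['frame'],cv2.COLOR_BGR2GRAY)
    S=lambda a0,a1,b0,b1:(a>a0)&(a<a1)&(abs(b)>b0)&(abs(b)<b1)&(P[...,2]>55)&(P[...,2]<75)
    f=S(4,20,0,35);s=S(-600,0,0,0)
    pl=(a>0)&(a<90)&(b<-75)&(b>-140)&(P[...,2]<50); st=(a>120)&(a<140)&(abs(b)<40)&(P[...,2]>58)
    H.append([np.median(P[...,2][m]) for m in(f,pl,st)])
print(np.mean(H,0).round(2),np.std(H,0).round(2),f.sum(),pl.sum(),st.sum())
gg=cv2.resize(g[175:255,315:395],None,fx=7,fy=7,interpolation=cv2.INTER_CUBIC)
q=cv2.cornerSubPix(gg,np.float32([[263,257],[129,319],[228,505]]).reshape(-1,1,2),(9,9),(-1,-1),(3,50,.01)).reshape(-1,2);print((q/7).round(2).tolist())
o=ctrl.get_obs();print(o['eef_pos'],o['wrist_force'],o['torque'])
E
python3 tilt.py
```

```text
[63.66 41.24 66.24] [0.13 0.06 0.09] 60 456 113
[[37.54999923706055, 36.75], [19.100000381469727, 45.97999954223633], [32.20000076293945, 72.06999969482422]]
[0.52941269 0.10966155 0.04470275] [-4.74450751  1.69469904  7.06234651] [ 0.1644488   0.77793964 -0.01419533]
```

Emit:
jog_arm(series=[[[-1,0,0,0,0,0,15],[-1,0,0,0,0,0,15],[-1,0,0,0,0,0,15],[-1,0,0,0,0,0,15],[-1,0,0,0,0,0,15],[0,0,0,0,0,0,15],[0,0,0,0,0,0,15],[0,0,0,0,0,0,15],[0,0,0,0,0,0,15],[0,0,0,0,0,0,15]]])

```text
time_s: 10.6
eef_pos: [0.5328, 0.109, 0.0447]
eef_rot: [-0.002, 0.103, 0.995, 0.0]
wrist_force: [-11.7, 1.5, 12.2]
opening: 0.342
grasp_force: 62.6
```

Emit:
jog_arm(series=[[[-1,0,0,0,0,0,15],[-1,0,0,0,0,0,15],[-1,0,0,0,0,0,15],[-1,0,0,0,0,0,15],[0,0,0,0,0,0,15],[0,0,0,0,0,0,15],[0,0,0,0,0,0,15],[0,0,0,0,0,0,15],[0,0,0,0,0,0,15],[0,0,0,0,0,0,15]]])

```text
time_s: 11.6
eef_pos: [0.5356, 0.1085, 0.0447]
eef_rot: [-0.003, 0.103, 0.995, 0.0]
wrist_force: [-15.9, 2.4, 17.7]
opening: 0.34
grasp_force: 63.0
```

```bash
python3 tilt.py
```

```text
[63.74 41.25 66.03] [0.24 0.04 0.08] 64 449 112
[[37.5, 36.79999923706055], [18.770000457763672, 46.27000045776367], [32.20000076293945, 72.0999984741211]]
[0.53559418 0.10851214 0.04468988] [-16.53747775   2.69175486  17.47711565] [0.45343377 2.09522714 0.0127499 ]
```

Emit:
jog_arm(series=[[[-1,0,0,0,0,0,15],[-1,0,0,0,0,0,15],[-1,0,0,0,0,0,15],[-1,0,0,0,0,0,15],[-1,0,0,0,0,0,15],[0,0,0,0,0,0,15],[0,0,0,0,0,0,15],[0,0,0,0,0,0,15],[0,0,0,0,0,0,15],[0,0,0,0,0,0,15]]])

```text
time_s: 12.8
eef_pos: [0.5405, 0.1076, 0.0447]
eef_rot: [-0.003, 0.103, 0.995, 0.0]
wrist_force: [-16.0, 2.9, 16.6]
opening: 0.343
grasp_force: 63.0
```

```bash
python3 tilt.py; python3 - <<'E'
from h import *
s=load('scene')['frame']
cv2.imwrite('pics/g4.png',cv2.resize(s[175:255,315:395],None,fx=7,fy=7,interpolation=cv2.INTER_CUBIC))
E
```

```text
[65.24 41.22 66.09] [0.15 0.07 0.2 ] 64 457 107
[[37.56999969482422, 36.709999084472656], [18.549999237060547, 46.52000045776367], [32.15999984741211, 72.08000183105469]]
[0.54055864 0.10754084 0.04469202] [-15.85050967   3.82629018  17.19790832] [ 4.52385487e-01  2.11531435e+00 -1.14634298e-03]
```

View pics/g4.png

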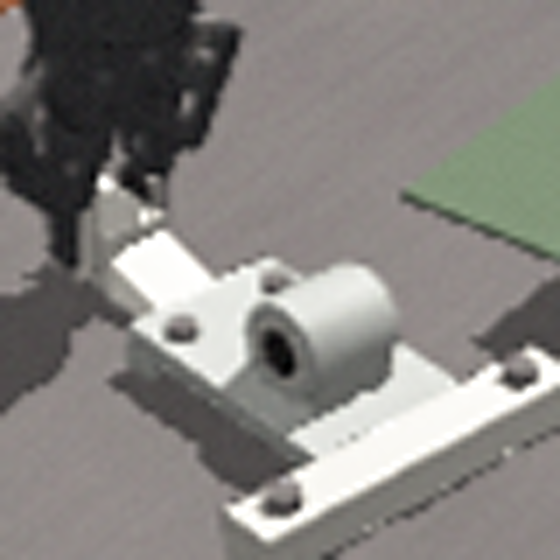

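The picture shows the wedge under the slab, with the casting still against the stop; the hole marks are at (181,328) and (272,283). The depth says the front is up about 1.5 mm. I'll slide 4 mm more, then track the holes and boss against the g3 frame as a second check.

Emit:
jog_arm(series=[[[-1,0,0,0,0,0,15],[-1,0,0,0,0,0,15],[-1,0,0,0,0,0,15],[-1,0,0,0,0,0,15],[0,0,0,0,0,0,15],[0,0,0,0,0,0,15],[0,0,0,0,0,0,15],[0,0,0,0,0,0,15],[0,0,0,0,0,0,15],[0,0,0,0,0,0,15]]])

```text
time_s: 14.0
eef_pos: [0.5445, 0.1067, 0.0447]
eef_rot: [-0.003, 0.103, 0.995, 0.0]
wrist_force: [-15.5, 2.9, 16.8]
opening: 0.34
grasp_force: 62.9
```

```bash
python3 tilt.py; cat > trk.py <<'E'
from h import *
ref=cv2.imread('pics/scene0.png',0); c=load('scene'); now=cv2.cvtColor(c['frame'],cv2.COLOR_BGR2GRAY)
R=rot(c);o=np.array(c['xyz'])
def proj(p):
    q=R.T@(np.array(p)/1000-o);return np.array([c['fx']*q[0]/q[2]+c['cx'],c['fy']*q[1]/q[2]+c['cy']])
l=np.array([600.5,91.6]);d=np.array([.9785,-.2062]);n=np.array([.2062,.9785])
def track(u,v,r):
    x0,y0=int(u)-r,int(v)-r
    A=cv2.resize(ref[y0:y0+2*r+1,x0:x0+2*r+1],None,fx=10,fy=10,interpolation=cv2.INTER_CUBIC)
    B=cv2.resize(now[y0-3:y0+2*r+4,x0-3:x0+2*r+4],None,fx=10,fy=10,interpolation=cv2.INTER_CUBIC)
    m=cv2.matchTemplate(B,A,cv2.TM_CCOEFF_NORMED);_,s,_,p=cv2.minMaxLoc(m);return (np.array(p)-30)/10,round(s,3)
for nm,(u,v),r in [('holeR',(340.5,221.5),4),('holeL',(353.5,215),4),('boss',(356,222),8),('stopR',(355,245),5),('stopL',(389,228),5),('block123',(221,270),8)]: print(nm,*track(u,v,r))
for nm,a,b in [('front',12,0),('mid',60,0)]:
    p=np.r_[l+a*d+b*n,62]; q=proj(p)
    print(nm,'1mm up',(proj(p+[0,0,1])-q).round(2),'1mm d',(proj(p+[*d,0])-q).round(2),'1mm n',(proj(p+[*n,0])-q).round(2))
E
python3 trk.py
```

```text
[66.24 41.24 66.17] [0.28 0.06 0.09] 65 456 115
[[37.56999969482422, 36.709999084472656], [18.489999771118164, 45.380001068115234], [32.16999816894531, 72.06999969482422]]
[0.54449665 0.10672926 0.04467637] [-14.98261958   3.3106667   17.06519695] [ 0.48117227  2.0723173  -0.01088638]
holeR [ 0.  -0.5] 0.749
holeL [ 0.2 -0.3] 0.936
boss [ 0.2 -0.2] 0.989
stopR [0. 0.] 0.998
stopL [0. 0.] 0.999
block123 [0. 0.] 0.999
front 1mm up [ 0.01 -0.28] 1mm d [0.22 0.15] 1mm n [ 0.25 -0.12]
mid 1mm up [ 0.01 -0.28] 1mm d [0.23 0.16] 1mm n [ 0.25 -0.13]
```

Depth gives about +2.5 mm at the front and tracking about 2 mm or slightly more, with the casting seated about 1 mm into the stop. I'll add 2 mm (+0.5 mm lift), let it settle and check.

Emit:
jog_arm(series=[[[-1,0,0,0,0,0,15],[-1,0,0,0,0,0,15],[0,0,0,0,0,0,15],[0,0,0,0,0,0,15],[0,0,0,0,0,0,15],[0,0,0,0,0,0,15],[0,0,0,0,0,0,15],[0,0,0,0,0,0,15],[0,0,0,0,0,0,15],[0,0,0,0,0,0,15]]])

```text
time_s: 15.2
eef_pos: [0.5465, 0.1063, 0.0447]
eef_rot: [-0.003, 0.103, 0.995, 0.0]
wrist_force: [-15.2, 3.5, 17.4]
opening: 0.341
grasp_force: 62.9
```

```bash
python3 tilt.py; python3 trk.py | head -4; python3 - <<'E'
from h import *
s=load('scene')['frame']
cv2.imwrite('pics/g5.png',cv2.resize(s[175:255,315:395],None,fx=7,fy=7,interpolation=cv2.INTER_CUBIC))
E
```

```text
[66.79 41.14 65.99] [0.32 0.06 0.08] 58 448 112
[[38.29999923706055, 36.099998474121094], [18.600000381469727, 46.0], [32.189998626708984, 72.08000183105469]]
[0.54649021 0.1063038  0.0446968 ] [-15.02208083   3.00332573  16.06323462] [0.4763257  2.05501504 0.00278873]
holeR [ 0.  -0.6] 0.722
holeL [ 0.4 -0.4] 0.926
boss [ 0.3 -0.2] 0.987
stopR [0. 0.] 0.997
```

View pics/g5.png

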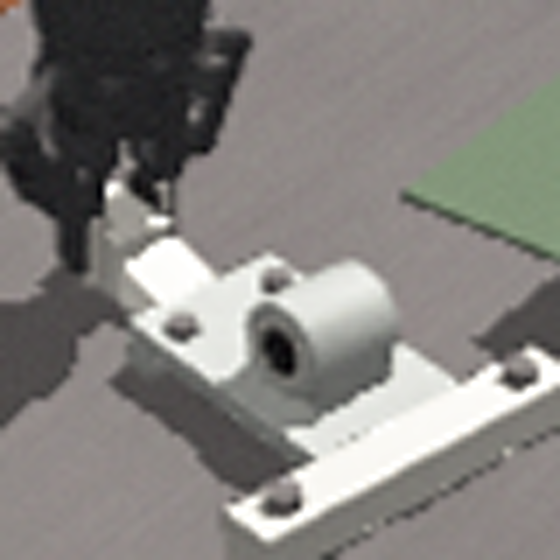

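The picture shows the wedge gripped under the slab, the front edge ((262,255) to (130,318)) raised, and the back still along the stop. The lift is about 2.5–3 mm and the force is steady at 15 N, so I'm handing in.

```bash
python3 -c "
from bench import ctrl
print(ctrl.hand_in())"
```

```text
the job is handed in; nothing more can be done
None
```

I handed the job in at about 15 s with the wedge still gripped under the casting. The front is up about 2.5–3 mm by depth and image tracking (the feet themselves weren't visible), and the back looks to be still down and against the stop.

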